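# Tighten the gasketed cover of a sealed instrument box crosswise

### The job

Tighten down the gasketed cover of the sealed aluminium box by its four wing screws, going round twice and each time crosswise (after the first screw the one diagonally opposite, then the other two). On the first round turn every screw clockwise by about a sixth of a turn; on the second turn each on until you feel it come up firmly hand-tight against its stop, without wrenching the plastic wings. Let go of the screws at the end and leave the other things on the bench where they lie.

Things in the scene. Friction and masses are not known exactly. Their poses are not given: they have to be found in the camera images.
- box: the sealed aluminium box, 160 (its x) x 220 mm (its y), fixed to the bench; sockets stick out 26 mm on its far (+x) side. Origin under its centre, at bench height; at yaw 0 x points away from the robot, y to its left. Flat cover on a rubber gasket, top 76.5 mm above the origin, only 5 mm ribs on it; the screws do not sink visibly as they are tightened.
- wing1_grip (a point): the front left wing screw (x -60, y 90 mm in the box's frame; diagonal to wing3): point on its axis half-way up the wings, 24 mm above the cover. x along the wings, y through their thickness, z up. Wings: one straight black blade 9 mm thick, 44 mm tip to tip, from 12 to 34 mm above the cover, on a hub 18 mm across. Next screw 120 mm away.
- screw1 (a joint): rad the front left screw is turned in, growing clockwise seen from above; starts at 0 to 0.25. Even drag of 0.14 N m, stays where left. Comes up hard against its stop at an angle that differs from screw to screw (1.75 to 2.15) and must be felt. Takes two grasps.
- wing1 (a joint): rad that the moulded wings of screw1 are twisted on its steel shank by the hand's moment, clockwise positive: they give 0.1 rad per N m and spring back when let go; 0 when not held. 0.05 (half a N m) is firmly hand-tight, 0.2 (2 N m) breaks them.
- wing2_grip (a point): the front right wing screw (x -60, y -90 mm in the box's frame; diagonal to wing4): point on its axis half-way up the wings, 24 mm above the cover. x along the wings, y through their thickness, z up. Wings: one straight black blade 9 mm thick, 44 mm tip to tip, from 12 to 34 mm above the cover, on a hub 18 mm across. Next screw 120 mm away.
- screw2 (a joint): rad the front right screw is turned in, growing clockwise seen from above; starts at 0 to 0.25. Even drag of 0.14 N m, stays where left. Comes up hard against its stop at an angle that differs from screw to screw (1.75 to 2.15) and must be felt. Takes two grasps.
- wing2 (a joint): rad that the moulded wings of screw2 are twisted on its steel shank by the hand's moment, clockwise positive: they give 0.1 rad per N m and spring back when let go; 0 when not held. 0.05 (half a N m) is firmly hand-tight, 0.2 (2 N m) breaks them.
- wing3_grip (a point): the far right wing screw (x 60, y -90 mm in the box's frame; diagonal to wing1): point on its axis half-way up the wings, 24 mm above the cover. x along the wings, y through their thickness, z up. Wings: one straight black blade 9 mm thick, 44 mm tip to tip, from 12 to 34 mm above the cover, on a hub 18 mm across. Next screw 120 mm away.
- screw3 (a joint): rad the far right screw is turned in, growing clockwise seen from above; starts at 0 to 0.25. Even drag of 0.14 N m, stays where left. Comes up hard against its stop at an angle that differs from screw to screw (1.75 to 2.15) and must be felt. Takes two grasps.
- wing3 (a joint): rad that the moulded wings of screw3 are twisted on its steel shank by the hand's moment, clockwise positive: they give 0.1 rad per N m and spring back when let go; 0 when not held. 0.05 (half a N m) is firmly hand-tight, 0.2 (2 N m) breaks them.
- wing4_grip (a point): the far left wing screw (x 60, y 90 mm in the box's frame; diagonal to wing2): point on its axis half-way up the wings, 24 mm above the cover. x along the wings, y through their thickness, z up. Wings: one straight black blade 9 mm thick, 44 mm tip to tip, from 12 to 34 mm above the cover, on a hub 18 mm across. Next screw 120 mm away.
- screw4 (a joint): rad the far left screw is turned in, growing clockwise seen from above; starts at 0 to 0.25. Even drag of 0.14 N m, stays where left. Comes up hard against its stop at an angle that differs from screw to screw (1.75 to 2.15) and must be felt. Takes two grasps.
- wing4 (a joint): rad that the moulded wings of screw4 are twisted on its steel shank by the hand's moment, clockwise positive: they give 0.1 rad per N m and spring back when let go; 0 when not held. 0.05 (half a N m) is firmly hand-tight, 0.2 (2 N m) breaks them.
- screwdriver: bystander: a screwdriver, 170 mm long, black handle 26 mm thick; origin under its middle
- tin: bystander: a flat round tin, 51 mm across and 23 mm high; origin under its centre
- cutters: bystander: side cutters with red sleeves, 165 mm long, lying flat; origin under its middle
- gland: bystander: a loose grey cable gland, 26 mm across and 26 mm high; origin under its centre
- meter: bystander: a black hand multimeter, 175 x 85 x 41 mm, lying on its back; origin under its centre
- reel: bystander: a steel reel, 64 mm across and 44 mm high; origin under its centre
- tray: bystander: a clear divided parts tray, 120 x 170 x 35 mm; origin under its centre

How it is judged:
By the outcome, as a careful person would: the job done as asked, in the order asked, and still so for the second after the job is handed in, with the robot touching nothing.
It also fails if it takes over 72 s, if anything falls off the work surface, if the arm or the gripper's body presses on something with over 40 N, if the wrist force passes 120 N, or if a joint passes its speed limit or range.

### The arm

A 7-joint arm with a two-finger parallel gripper is mounted at the origin on the work surface. World frame = base frame: x ahead of the robot, y to its left, z up, the work surface at z = 0. Lengths are in m, angles in rad, forces in N, time in s.
With the tool pointing down it reaches from about 0.4 to 0.85 m from the base axis. Payload 10.4 kg.
Tool frame: the origin (TCP) lies at the very end of the fingers, on their centre line; the grasp point (between the pads) lies 19 mm behind it (manip.pinch_z is the distance from the TCP to the grasp point, in m); z points along the fingers, y is the line along which they close (so a half turn about z gives the same grasp; the last joint's range is limited). The gripper opens to 85 mm and grips with 20 to 120 N. Pads are 22 mm wide; open, the fingers measure 114 mm over their backs; the gripper's body (76 mm by 85 mm) begins 54 mm behind the grasp point. The pads swing forward as they close: fully open they stand 13 mm farther back than shut.
Start: joints at [-1.154, 0.332, -0.065, 1.46, 0.022, 1.35, -0.088], TCP at [0.266, 0.566, 0.231] pointing down, gripper open.
Joint ranges: [-2.6, 2.6], [-0.5, 2.12], [-1.47, 1.34], [0.16, 2.42], [-1.27, 4.41], [0.06, 2.06], [-2.6, 2.6]. Speed limits (rad/s): [2.22, 2.22, 2.79, 2.79, 3.14, 3.14, 3.14].

### API

Orientations are given as a unit quaternion [x, y, z, w].
In Python, from workcell import manip gives the robot as it stands. The module is installed in compiled form; this text tells all that it offers.
- The arm moves only by the shell command python3 -m creep 'ROWS' [OPENING] [FORCE]. ROWS is a JSON object of lists of equal length, an entry for each row: "slide": the shift along the tool's x, y, z in m, a list of three; "twist": the turn about the tool's z in degrees. A call has 1 to 8 rows; each row shifts and turns the commanded pose from where the row before left it, along the tool's axes as they then stand; what a row does not reach is not made up. A row lasts 1/8 s, in which the tool goes at most 62.5 mm and 10.7 degrees, less where a joint would pass 70% of its speed; a pose out of reach is approached as far as the arm can. A call with a gripper value outside its range is refused whole. OPENING is the opening in per cent of the stroke, from 0 (shut) to 100 (fully open), set as the call begins (- or left out, the last holds). The fingers move at their own pace and stop on an object; FORCE is the grip in N (left out, the last holds). Time passes only in rows, so rows that do not move let the fingers close. It gives the time, the measured TCP pose, the force, the opening and the grip force at its end, in the units of the state.
- manip.get_obs(): the state, without advancing time (a new reading comes with each control period).
- manip.camera(name): name is "scene" or "top"; returns (picture, depth): 400x640x3 uint8, blue, green, red; 400x640 float32, m along the optical axis (not along the pixel's ray), 0 where there is no reading.
- manip.camera_params(name): a dict with "intrinsics" (3x3 intrinsics, pixels), "R" (3x3) and "t" (3): a world point X has camera coordinates R X + t. Camera axes: x right, y down, z forward; pixel columns grow to the right and rows downward; lengths in m; the calibration is good to about 2 mm. A picture is of the moment at which its call begins. camera_params takes no time and is no camera call.
- manip.hand_in(): hands the job in; it is judged then, once.
The state is a dict: "clock": time; "joint_pos": joint angles; "joint_velocities": joint speeds; "tau": joint torques, N m; "position": TCP position; "ee_rot": TCP orientation; "ft_force": force on the tool from outside, world axes, zero at the start; "torque": the same for the moment, N m; "grip_width": opening from 0.0 (shut) to 1.0 (fully open); "grasp_force": force on a finger pad.
Only numpy, scipy, OpenCV 4.12 (cv2) and the standard library are available. Lean on these libraries where they do the work, as an engineer would, in place of code of your own. Each camera call takes 0.05 s, during which the arm holds its last target. There are 200 camera calls.

## Working session

There is one attempt and no reset: what is moved stays moved. The work goes in short steps, Python scripts to look and compute and a shell command to move; the robot and the scene stay as the last step left them, time stands still between calls to the robot, and variables do not carry over. Pictures are saved under pics/ and viewed, at most 10 in all, crops included, and the job is handed in when it is done.

```bash
mkdir -p pics; python3 - <<'E'
from workcell import manip
import cv2,numpy as np
for n in("top","scene"):
    p,d=manip.camera(n); cv2.imwrite(f"pics/{n}0.png",p); np.save(f"{n}0.npy",d)
    c=manip.camera_params(n); print(n,np.round(c["intrinsics"],1).tolist(),np.round(c["R"],3).tolist(),np.round(c["t"],3).tolist())
o=manip.get_obs(); print({k:np.round(v,3).tolist() for k,v in o.items()}, manip.pinch_z)
E
```

```text
top [[366.5, 0.0, 318.4], [0.0, 366.5, 193.8], [0.0, 0.0, 1.0]] [[0.015, -1.0, -0.002], [-0.976, -0.014, -0.219], [0.219, 0.005, -0.976]] [-0.011, 0.581, 0.882]
scene [[415.3, 0.0, 309.7], [0.0, 415.3, 196.8], [0.0, 0.0, 1.0]] [[-0.666, 0.746, 0.008], [0.604, 0.545, -0.582], [-0.438, -0.382, -0.813]] [0.351, -0.278, 1.484]
{'clock': 0.1, 'joint_pos': [-1.154, 0.333, -0.065, 1.461, 0.022, 1.35, -0.089], 'joint_velocities': [-0.0, -0.002, -0.001, -0.006, 0.0, -0.0, 0.001], 'tau': [0.001, -62.674, 0.049, -39.243, 0.016, 0.007, -0.0], 'position': [0.266, 0.565, 0.231], 'ee_rot': [0.218, 0.976, -0.001, -0.0], 'ft_force': [-0.05, -0.496, 0.368], 'torque': [-0.039, -0.037, -0.038], 'grasp_force': 0.0, 'grip_width': 1.002} 0.0187
```

View pics/top0.png

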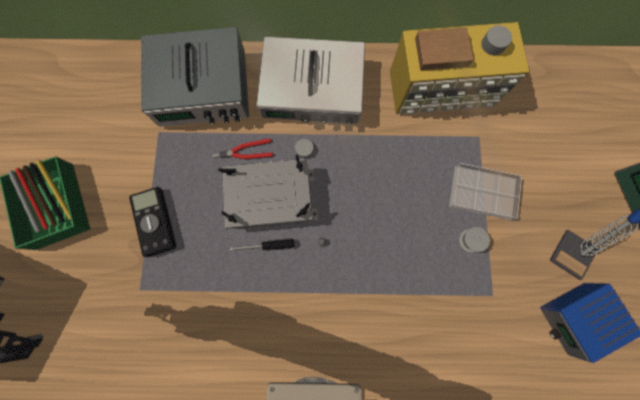

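View pics/scene0.png

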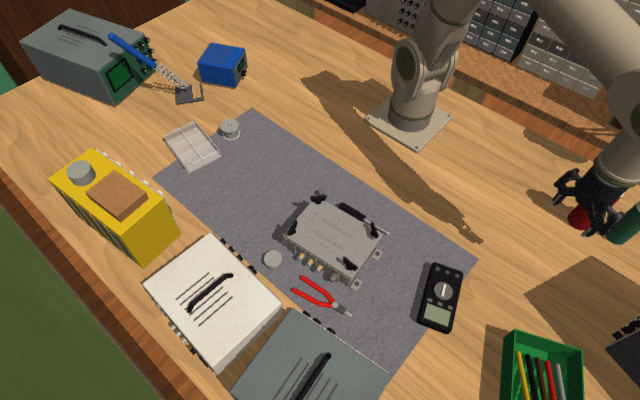

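The top view shows the box at about px (222–312, 165–225), with four black wings near (228,168), (302,165), (228,215) and (305,212). The scene view shows it at (280–385, 190–275). Next I'll use depth to pick out the points standing above the cover.

```bash
cat >h.py <<'E'
from workcell import manip
import cv2,numpy as np
def cloud(n,d,zoff=0):
    c=manip.camera_params(n);K,R,t=c["intrinsics"],c["R"],c["t"]
    v,u=np.mgrid[:400,:640]
    P=np.stack([(u-K[0,2])/K[0,0]*d,(v-K[1,2])/K[1,1]*d,d],-1)
    return (P-t)@R
def ray(n,u,v,z):
    c=manip.camera_params(n);K,R,t=map(np.array,(c["intrinsics"],c["R"],c["t"]))
    r=R.T@np.linalg.solve(K,[u,v,1]);o=-R.T@t
    return o+r*(z-o[2])/r[2]
E
python3 - <<'E'
from h import *
roi={"top":(150,235,212,325),"scene":(180,290,270,400)}
for n in roi:
    d=np.load(n+"0.npy");p=cv2.imread(f"pics/{n}0.png");X=cloud(n,d)
    a,b,c,e=roi[n];m=np.zeros(d.shape,bool);m[a:b,c:e]=1;m&=d>0
    z=X[...,2]
    print(n,"cover z",np.median(z[m&(z>.06)&(z<.085)]))
    mc=(m&(z>.07)&(z<.083)).astype(np.uint8)
    pts=X[mc>0][:,:2].astype(np.float32);r=cv2.minAreaRect(pts);print("cover rect",r)
    dark=(p.max(-1)<60)&m
    for nm,mm in(("high",m&(z>.09)&(z<.125)),("dark",dark)):
        k,l,s,ce=cv2.connectedComponentsWithStats(mm.astype(np.uint8))
        for i in range(1,k):
            if s[i,4]<8:continue
            Q=X[l==i];C=Q.mean(0)
            w,V=np.linalg.eigh(np.cov(Q[:,:2].T));print(nm,s[i,4],ce[i].round(1),C.round(4),"ang",np.degrees(np.arctan2(V[1,1],V[0,1])).round(1),np.sqrt(w).round(4),Q[:,2].max().round(4))
    cv2.imwrite(f"pics/{n}0c.png",cv2.resize(p[a:b,c:e],None,fx=5,fy=5,interpolation=cv2.INTER_CUBIC))
E
```

```text
top cover z 0.07786292922505961
cover rect ((0.5811055302619934, 0.1311992108821869), (0.16065797209739685, 0.21988758444786072), 6.284000396728516)
high 72 [298.5 162.8] [0.6498 0.0485 0.1078] ang -163.2 [0.0033 0.0128] 0.1129
high 91 [227.3 170. ] [0.6289 0.2262 0.1062] ang 89.9 [0.0027 0.0124] 0.1145
high 84 [302.9 210. ] [0.53   0.0346 0.1069] ang 136.9 [0.0029 0.0121] 0.1137
high 77 [229.1 216.6] [0.5111 0.2133 0.1075] ang 55.2 [0.0033 0.012 ] 0.1135
dark 59 [298.9 163.6] [0.6483 0.0474 0.1063] ang -162.0 [0.0034 0.0106] 0.1129
dark 71 [227.7 170.8] [0.6275 0.2255 0.1041] ang 89.3 [0.0019 0.0109] 0.1143
dark 8 [310.5 174. ] [0.6484 0.0205 0.0109] ang 138.0 [0.0024 0.0027] 0.0147
dark 66 [303.4 210.6] [0.529  0.0333 0.1042] ang 137.8 [0.0026 0.0103] 0.1134
dark 58 [229.8 217. ] [0.5102 0.2115 0.1073] ang 59.0 [0.0031 0.0106] 0.1135
dark 8 [314.1 213.1] [0.5388 0.0085 0.012 ] ang 137.3 [0.0019 0.0026] 0.0155
dark 8 [288.  223.2] [0.5115 0.0788 0.0036] ang 102.5 [0.0007 0.0049] 0.0101
dark 12 [297.  222.7] [0.5119 0.0539 0.014 ] ang 97.1 [0.0021 0.0052] 0.0408
dark 8 [271.6 225.2] 
[... 362 characters left out ...]
igh 91 [317.7 197.8] [0.5336 0.0348 0.1035] ang 137.1 [0.0024 0.0126] 0.113
high 76 [292.2 227.7] [0.6521 0.0489 0.1045] ang -163.3 [0.0026 0.0128] 0.1138
high 77 [373.5 230. ] [0.5142 0.2126 0.1047] ang 56.2 [0.0027 0.0124] 0.1156
high 101 [349.4 263.7] [0.633  0.2264 0.1042] ang 90.2 [0.0029 0.0124] 0.1146
dark 98 [317.9 198.4] [0.5329 0.0352 0.1   ] ang 147.2 [0.0081 0.0111] 0.113
dark 193 [351.3 211.3] [0.4588 0.1037 0.0215] ang 96.6 [0.0056 0.0249] 0.0284
dark 82 [292.3 228. ] [0.6513 0.0485 0.1013] ang -152.4 [0.0048 0.0149] 0.1138
dark 77 [373.3 230.6] [0.5142 0.2127 0.1012] ang -137.0 [0.0051 0.0131] 0.1134
dark 104 [349.1 264.4] [0.6337 0.2261 0.1008] ang 89.2 [0.0027 0.0115] 0.1146
```

View pics/top0c.png

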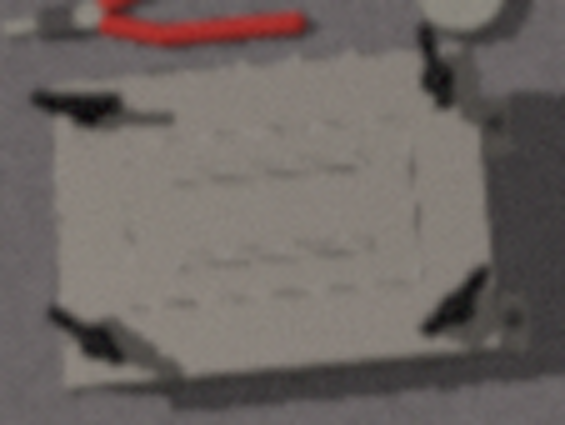

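View pics/scene0c.png

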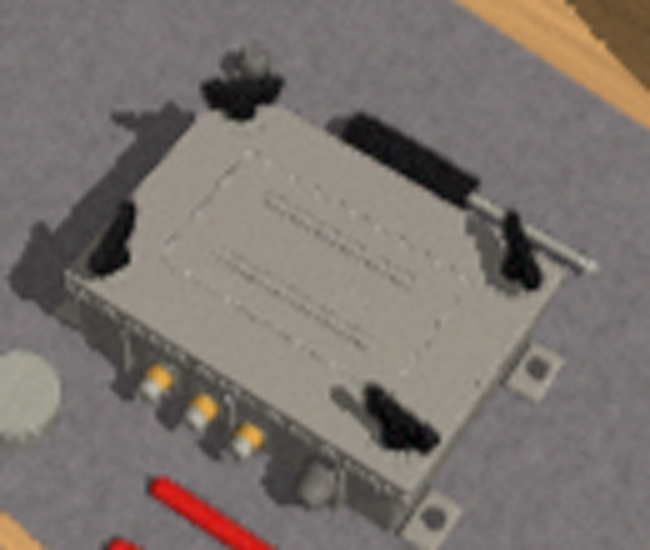

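Both crops agree with the box model: centre about (0.5815, 0.1305) and yaw about 6.4°. The wings show as black blades at the four corners. I'll write a small planner that works out tool-frame moves.

```bash
cat >plan.py <<'E'
import sys
from h import *
from scipy.spatial.transform import Rotation as Ro
W={1:(.5125,.2130),2:(.5318,.0346),3:(.6508,.0483),4:(.6312,.2264)}
o=manip.get_obs();R=Ro.from_quat(o["ee_rot"]).as_matrix();p=np.array(o["position"])
yaw=np.degrees(np.arctan2(R[1,0],R[0,0]))
print("t",round(o["clock"],2),"p",p.round(4),"yaw %.1f"%yaw,"toolz",R[:,2].round(3),"q7 %.1f"%np.degrees(o["joint_pos"][6]),"F",np.round(o["ft_force"],1),"M",np.round(o["torque"],2),"w %.3f"%o["grip_width"],"g",o["grasp_force"])
if len(sys.argv)>1:
    i=int(sys.argv[1]);d=np.array([*W[i],float(sys.argv[3])])-p
    t=(yaw-float(sys.argv[2])+90)%180-90
    print("slide(tool) mm",(R.T@d*1000).round(1),"twist",round(t,1),"or",round(t-180*np.sign(t),1))
E
python3 plan.py 1 55.7 .15
```

```text
t 0.1 p [0.266  0.5652 0.2306] yaw 154.8 toolz [-0.    -0.001 -1.   ] q7 -5.1 F [-0.  -0.5  0.4] M [-0.04 -0.04 -0.04] w 1.002 g 0.0
slide(tool) mm [-373.  -213.7   80.9] twist -80.9 or 99.1
```

```bash
python3 -m creep '{"slide":[[-0.045,-0.027,0.01],[-0.047,-0.027,0.01],[-0.047,-0.027,0.01],[-0.047,-0.027,0.01],[-0.047,-0.027,0.01],[-0.047,-0.027,0.01],[-0.047,-0.026,0.01],[-0.046,-0.026,0.01]],"twist":[0,0,0,0,0,0,0,0]}' 45 70
python3 -m creep '{"slide":[[0,0,0],[0,0,0],[0,0,0],[0,0,0],[0,0,0],[0,0,0],[0,0,0],[0,0,0]],"twist":[-10,-10,-10,-10,-10,-10,-10,-10]}'
python3 plan.py 1 55.7 .15
```

```text
clock: 1.1
position: [0.5131, 0.2115, 0.1509]
ee_rot: [0.218, 0.976, 0.0, -0.0]
ft_force: [0.5, 1.0, -0.3]
grip_width: 0.448
grasp_force: 0.0
clock: 2.1
position: [0.5122, 0.213, 0.1509]
ee_rot: [-0.463, 0.886, 0.0, -0.0]
ft_force: [-0.3, 0.0, 0.1]
grip_width: 0.45
grasp_force: 0.0
t 2.1 p [0.5122 0.213  0.1509] yaw -124.9 toolz [-0.001 -0.    -1.   ] q7 118.2 F [-0.3  0.   0.1] M [ 0.03 -0.    0.02] w 0.450 g 0.0
slide(tool) mm [-0.1 -0.3  0.9] twist -0.6 or 179.4
```

```bash
python3 -m creep '{"slide":[[0,0,0.03],[0,0,0.034],[0,0,0]],"twist":[0,0,0]}' >/dev/null; python3 plan.py
python3 -m creep '{"slide":[[0,0,0],[0,0,0],[0,0,0],[0,0,0]],"twist":[0,0,0,0]}' 0 70 >/dev/null; python3 plan.py
python3 - <<'E'
from h import *
p,d=manip.camera("scene");q,d=manip.camera("top")
cv2.imwrite("pics/g1.png",np.hstack([cv2.resize(p[120:290,260:430],(400,400)),cv2.resize(q[140:240,210:310],(400,400))]))
E
```

```text
t 2.48 p [0.5106 0.2122 0.0849] yaw -125.2 toolz [-0.005 -0.002 -1.   ] q7 118.0 F [ 0.6  0.6 -0.9] M [ 0.03 -0.   -0.04] w 0.448 g 0.0
t 2.98 p [0.5119 0.2146 0.089 ] yaw -125.1 toolz [-0.     0.002 -1.   ] q7 118.0 F [-6.5  1.7  6.1] M [0.34 1.49 0.08] w 0.088 g 69.16137467718383
```

View pics/g1.png

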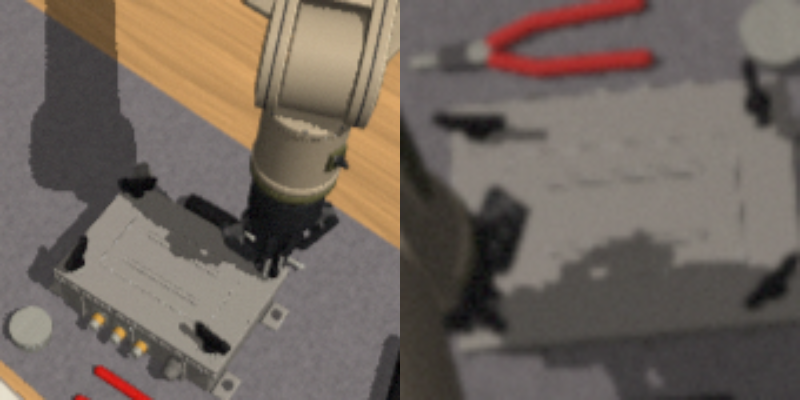

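The gripper holds the blade at scene (270,250): width 0.088, grip 69 N. I'll turn it 60°.

```bash
python3 -m creep '{"slide":[[0,0,0],[0,0,0],[0,0,0]],"twist":[5,8,8]}'>/dev/null; python3 plan.py;python3 -m creep '{"slide":[[0,0,0],[0,0,0],[0,0,0],[0,0,0],[0,0,0],[0,0,0]],"twist":[9,9,9,9,4,0]}'>/dev/null; python3 plan.py
```

```text
t 3.45 p [0.5125 0.214  0.0891] yaw -146.4 toolz [ 0.001  0.001 -1.   ] q7 97.6 F [-3.6 -0.3  4.3] M [-0.22  0.97  0.17] w 0.088 g 69.11750730103037
t 4.2 p [0.5127 0.2125 0.089 ] yaw 173.7 toolz [ 0.001 -0.    -1.   ] q7 59.5 F [-5.3 -5.2  7.3] M [-1.13  1.06  0.1 ] w 0.090 g 69.5085029648908
```

```bash
python3 -m creep '{"slide":[[0,0,0],[0,0,0],[0,0,-0.03],[0,0,-0.03],[0,0,0]],"twist":[0,0,0,0,0]}' 45 >/dev/null;python3 plan.py 3 16.8 .15
```

```text
t 4.83 p [0.514  0.2139 0.15  ] yaw 173.8 toolz [ 0.004  0.003 -1.   ] q7 58.8 F [-0.3 -0.4 -0.7] M [ 0.04 -0.04  0.03] w 0.451 g 0.0
slide(tool) mm [-1.539e+02 -1.499e+02  1.000e-01] twist -23.0 or 157.0
```

```bash
python3 -m creep '{"slide":[[-0.031,-0.030,0],[-0.031,-0.030,0],[-0.031,-0.030,0],[-0.031,-0.030,0],[-0.030,-0.030,0]],"twist":[0,0,0,0,0]}' >/dev/null; python3 -m creep '{"slide":[[0,0,0],[0,0,0],[0,0,0],[0,0,0]],"twist":[-8,-8,-7,0]}'>/dev/null; python3 plan.py 3 16.8 .088
```

```text
t 5.95 p [0.6492 0.0474 0.1466] yaw -163.2 toolz [-0.001  0.    -1.   ] q7 102.7 F [ 0.4 -0.7 -0.3] M [-0.01  0.03 -0.03] w 0.453 g 0.0
slide(tool) mm [-1.9  0.3 58.6] twist -0.0 or 180.0
```

```bash
python3 -m creep '{"slide":[[-0.001,0,0.028],[-0.001,0,0.03],[0,0,0]],"twist":[0,0,0]}' >/dev/null; python3 plan.py
python3 -m creep '{"slide":[[0,0,0],[0,0,0],[0,0,0],[0,0,0]],"twist":[0,0,0,0]}' 0 70 >/dev/null; python3 plan.py
python3 -m creep '{"slide":[[0,0,0],[0,0,0],[0,0,0]],"twist":[5,8,8]}'>/dev/null; python3 plan.py;python3 -m creep '{"slide":[[0,0,0],[0,0,0],[0,0,0],[0,0,0],[0,0,0],[0,0,0]],"twist":[9,9,9,9,4,0]}'>/dev/null; python3 plan.py
python3 -m creep '{"slide":[[0,0,0],[0,0,0],[0,0,-0.03],[0,0,-0.03],[0,0,0]],"twist":[0,0,0,0,0]}' 45 >/dev/null;python3 plan.py 2 137.0 .15
```

```text
t 6.33 p [0.6495 0.048  0.0867] yaw -163.3 toolz [-0.005 -0.001 -1.   ] q7 103.1 F [ 0.1 -0.4  0.1] M [-0.   -0.01 -0.  ] w 0.452 g 0.0
t 6.83 p [0.6522 0.048  0.091 ] yaw -163.2 toolz [ 0.002  0.001 -1.   ] q7 103.2 F [-1.2 -0.3  6. ] M [0.01 0.27 0.03] w 0.089 g 70.63919189851731
t 7.2 p [0.6523 0.047  0.091 ] yaw 175.5 toolz [ 0.003 -0.    -1.   ] q7 83.5 F [-0.3 -2.4  5.5] M [-0.71  0.2   0.15] w 0.085 g 70.56723582107225
t 7.95 p [0.6516 0.0453 0.091 ] yaw 135.6 toolz [ 0.001 -0.002 -1.   ] q7 46.8 F [-3.2 -7.1  9.3] M [-1.47  1.14  0.06] w 0.084 g 71.08735322020948
t 8.57 p [0.6528 0.0484 0.1519] yaw 135.8 toolz [ 0.004  0.001 -1.   ] q7 45.9 F [0.2 0.4 0.3] M [-0.06  0.05 -0.04] w 0.450 g 0.0
slide(tool) mm [ 77.1 -94.2   1.4] twist -1.2 or 178.8
```

```bash
python3 -m creep '{"slide":[[0.026,-0.032,0],[0.026,-0.031,0],[0.025,-0.031,0],[0,0,0],[0,0,0]],"twist":[0,0,-1,0,0]}' >/dev/null; python3 plan.py 2 137.0 .088
```

```text
t 9.2 p [0.5308 0.0347 0.1492] yaw 136.8 toolz [ 0.  0. -1.] q7 42.9 F [-0.4  0.7 -0.1] M [ 0.01 -0.01  0.02] w 0.452 g 0.0
slide(tool) mm [-0.8  0.6 61.2] twist -0.2 or 179.8
```

```bash
python3 -m creep '{"slide":[[-0.001,0.0005,0.03],[0,0,0.031],[0,0,0]],"twist":[0,0,0]}' >/dev/null; python3 plan.py
python3 -m creep '{"slide":[[0,0,0],[0,0,0],[0,0,0],[0,0,0]],"twist":[0,0,0,0]}' 0 70 >/dev/null; python3 plan.py
python3 -m creep '{"slide":[[0,0,0],[0,0,0],[0,0,0]],"twist":[5,8,8]}'>/dev/null; python3 plan.py;python3 -m creep '{"slide":[[0,0,0],[0,0,0],[0,0,0],[0,0,0],[0,0,0],[0,0,0]],"twist":[9,9,9,9,4,0]}'>/dev/null; python3 plan.py
python3 -m creep '{"slide":[[0,0,0],[0,0,0],[0,0,-0.03],[0,0,-0.03],[0,0,0]],"twist":[0,0,0,0,0]}' 45 >/dev/null;python3 plan.py 4 90.0 .15
```

```text
t 9.57 p [0.5307 0.0338 0.0862] yaw 136.8 toolz [-0.004 -0.002 -1.   ] q7 44.9 F [-0.5  0.6  0.1] M [-0.02 -0.01  0.01] w 0.452 g 0.0
t 10.07 p [0.5317 0.0328 0.0897] yaw 136.8 toolz [ 0. -0. -1.] q7 44.8 F [-6.1 -3.9  5.6] M [-0.85  1.22  0.1 ] w 0.087 g 68.88838591519743
t 10.45 p [0.5313 0.0325 0.0897] yaw 115.5 toolz [-0.001 -0.001 -1.   ] q7 24.5 F [-8.1 -4.8 10. ] M [-1.24  1.88  0.18] w 0.087 g 69.35985425108811
t 11.2 p [0.5302 0.0322 0.0896] yaw 75.7 toolz [-0.003 -0.001 -1.   ] q7 -13.3 F [-15.   -6.2  15.6] M [-1.44  3.18  0.09] w 0.084 g 70.25856360036414
t 11.82 p [0.5334 0.0343 0.1508] yaw 75.8 toolz [ 0.005  0.002 -1.   ] q7 -15.8 F [-0.9 -0.2 -1.1] M [-0.04  0.01 -0.03] w 0.452 g 0.0
slide(tool) mm [210.2  47.8   1.6] twist -14.2 or 165.8
```

```bash
sed -i 's/2:(.5318,.0346)/2:(.5303,.0330)/' plan.py; python3 -m creep '{"slide":[[0.042,0.010,0],[0.042,0.010,0],[0.042,0.010,0],[0.042,0.009,0],[0.042,0.009,0],[0,0,0],[0,0,0],[0,0,0]],"twist":[0,0,0,0,0,-7,-7,0]}' >/dev/null; python3 plan.py 4 90 .088
```

```text
t 12.82 p [0.6296 0.2258 0.1476] yaw 89.8 toolz [-0.001  0.    -1.   ] q7 -14.2 F [ 0.5 -0.4 -0.2] M [-0.07 -0.05 -0.01] w 0.447 g 0.0
slide(tool) mm [ 0.6  1.7 59.6] twist -0.2 or 179.8
```

```bash
python3 -m creep '{"slide":[[0,0.001,0.029],[0,0,0.03],[0,0,0]],"twist":[0,0,0]}' >/dev/null; python3 plan.py
python3 -m creep '{"slide":[[0,0,0],[0,0,0],[0,0,0],[0,0,0]],"twist":[0,0,0,0]}' 0 70 >/dev/null; python3 plan.py
python3 -m creep '{"slide":[[0,0,0],[0,0,0],[0,0,0]],"twist":[5,8,8]}'>/dev/null; python3 plan.py;python3 -m creep '{"slide":[[0,0,0],[0,0,0],[0,0,0],[0,0,0],[0,0,0],[0,0,0]],"twist":[9,9,9,9,4,0]}'>/dev/null; python3 plan.py
python3 -m creep '{"slide":[[0,0,0],[0,0,0],[0,0,-0.03],[0,0,-0.03],[0,0,0]],"twist":[0,0,0,0,0]}' 45 >/dev/null;python3 plan.py 1 173.7 .15
python3 - <<'E'
from h import *
q,d=manip.camera("scene"); X=cloud("scene",d);z=X[...,2]
m=np.zeros(d.shape,bool);m[180:290,270:400]=1;m&=(z>.09)&(z<.125)
k,l,s,ce=cv2.connectedComponentsWithStats(m.astype(np.uint8))
for i in range(1,k):
    if s[i,4]<20:continue
    Q=X[l==i];w,V=np.linalg.eigh(np.cov(Q[:,:2].T));print(s[i,4],Q.mean(0).round(4),np.degrees(np.arctan2(V[1,1],V[0,1])).round(1),np.sqrt(w).round(4))
E
```

```text
t 13.2 p [0.629  0.2253 0.0868] yaw 89.7 toolz [-0.004 -0.002 -1.   ] q7 -13.3 F [-1.1  0.  -0. ] M [ 0.04 -0.01  0.01] w 0.448 g 0.0
t 13.7 p [0.6299 0.226  0.0911] yaw 89.8 toolz [-0.001  0.001 -1.   ] q7 -13.2 F [-9.3 -1.5  8. ] M [-0.33  2.    0.06] w 0.086 g 69.06187780725304
t 14.07 p [0.6299 0.2259 0.0911] yaw 68.5 toolz [-0.002  0.001 -1.   ] q7 -32.5 F [-9.2 -2.3  8.2] M [-0.47  2.03  0.11] w 0.088 g 69.12260428973241
t 14.82 p [0.6297 0.2259 0.091 ] yaw 28.7 toolz [-0.002  0.001 -1.   ] q7 -68.5 F [-10.9  -2.4   9. ] M [-0.58  2.32  0.06] w 0.085 g 69.35238046688028
t 15.45 p [0.6324 0.226  0.1523] yaw 28.8 toolz [ 0.005  0.002 -1.   ] q7 -69.9 F [ 0.8  0.4 -0.8] M [-0.    0.01  0.  ] w 0.452 g 0.0
slide(tool) mm [-111.3  -46.4    1.7] twist 35.1 or -144.9
76 [0.534  0.0346 0.1042] 76.9 [0.0026 0.0127]
39 [0.5027 0.2149 0.1053] -176.5 [0.0027 0.0073]
96 [0.6524 0.0483 0.1036] 136.1 [0.0027 0.0121]
71 [0.6327 0.2265 0.1066] -151.3 [0.0031 0.0126]
```

```bash
sed -i 's/4:(.6312,.2264)/4:(.6300,.2262)/' plan.py; python3 -m creep '{"slide":[[-0.037,-0.016,0],[-0.037,-0.015,0],[-0.037,-0.015,0],[0,0,0],[0,0,0],[0,0,0],[0,0,0],[0,0,0]],"twist":[0,0,0,-10,-10,-10,-10,-10]}' >/dev/null;python3 -m creep '{"slide":[[0,0,0],[0,0,0],[0,0,0],[0,0,0],[0,0,0],[0,0,0],[0,0,0],[0,0,0]],"twist":[-10,-10,-10,-10,-10,-10,-10,-10]}' >/dev/null; python3 -m creep '{"slide":[[0,0,0],[0,0,0],[0,0,0]],"twist":[-10,-4.5,0]}' >/dev/null; python3 plan.py 1 174 .088
```

```text
t 17.88 p [0.5109 0.2124 0.1486] yaw 173.3 toolz [-0.001 -0.    -1.   ] q7 61.0 F [-0.6  0.2  0.5] M [-0.04 -0.04  0.01] w 0.452 g 0.0
slide(tool) mm [-1.6  0.8 60.6] twist -0.7 or 179.3
```

```bash
cat >c.py <<'E'
import sys
from workcell import manip
m=manip.get_obs()["torque"][2];print("%.2f"%m,end=" ");sys.exit(m>float(sys.argv[1]))
E
sed -i 's/1:(.5125,.2130)/1:(.5122,.2132)/' plan.py
python3 -m creep '{"slide":[[-0.001,0.001,0.03],[0,0,0.03],[0,0,0]],"twist":[0,0,0]}' >/dev/null; python3 plan.py
python3 -m creep '{"slide":[[0,0,0],[0,0,0],[0,0,0],[0,0,0]],"twist":[0,0,0,0]}' 0 80 >/dev/null; python3 plan.py
python3 -m creep '{"slide":[[0,0,0],[0,0,0],[0,0,0],[0,0,0]],"twist":[5,8,8,0]}'>/dev/null; python3 plan.py
python3 c.py .3 && python3 -m creep '{"slide":[[0,0,0]],"twist":[3]}'>/dev/null &&
python3 c.py .3 && python3 -m creep '{"slide":[[0,0,0]],"twist":[3]}'>/dev/null &&
python3 c.py .3 && python3 -m creep '{"slide":[[0,0,0]],"twist":[3]}'>/dev/null &&
python3 c.py .3 && python3 -m creep '{"slide":[[0,0,0]],"twist":[3]}'>/dev/null &&
python3 c.py .3 && python3 -m creep '{"slide":[[0,0,0]],"twist":[3]}'>/dev/null &&
python3 c.py .3 && python3 -m creep '{"slide":[[0,0,0]],"twist":[3]}'>/dev/null &&
python3 c.py .3 && python3 -m creep '{"slide":[[0,0,0]],"twist":[3]}'>/dev/null &&
python3 c.py .3 && python3 -m creep '{"slide":[[0,0,0]],"twist":[3]}'>/dev/null &&
python3 c.py .3 && python3 -m creep '{"slide":[[0,0,0]],"twist":[3]}'>/dev/null &&
python3 c.py .3 && python3 -m creep '{"slide":[[0,0,0]],"twist":[3]}'>/dev/null &&
python3 c.py .3 && python3 -m creep '{"slide":[[0,0,0]],"twist":[3]}'>/dev/null &&
python3 c.py .3 && python3 -m creep '{"slide":[[0,0,0]],"twist":[3]}'>/dev/null
python3 plan.py
```

```text
t 18.25 p [0.5108 0.2127 0.0872] yaw 173.2 toolz [-0.004 -0.002 -1.   ] q7 62.5 F [ 0.6  0.3 -0. ] M [-0.04  0.03  0.07] w 0.447 g 0.0
t 18.75 p [0.513  0.2128 0.0909] yaw 173.2 toolz [ 0.001  0.    -1.   ] q7 62.6 F [-3.2 -4.6  5.7] M [-0.94  0.53  0.15] w 0.082 g 78.64952128205641
t 19.25 p [0.5128 0.2119 0.0908] yaw 152.1 toolz [ 0.    -0.001 -1.   ] q7 42.6 F [-3.6 -7.2  7.8] M [-1.6   0.86  0.06] w 0.083 g 79.02721663649288
0.06 t 19.25 p [0.5128 0.2119 0.0908] yaw 152.1 toolz [ 0.    -0.001 -1.   ] q7 42.6 F [-3.6 -7.2  7.8] M [-1.6   0.86  0.06] w 0.083 g 79.02721663649288False
```

```bash
sed -i 's/sys.exit(m>float(sys.argv\[1\]))/sys.exit(int(m>float(sys.argv[1])))/' c.py
python3 c.py .3 && python3 -m creep '{"slide":[[0,0,0]],"twist":[3]}'>/dev/null &&
python3 c.py .3 && python3 -m creep '{"slide":[[0,0,0]],"twist":[3]}'>/dev/null &&
python3 c.py .3 && python3 -m creep '{"slide":[[0,0,0]],"twist":[3]}'>/dev/null &&
python3 c.py .3 && python3 -m creep '{"slide":[[0,0,0]],"twist":[3]}'>/dev/null &&
python3 c.py .3 && python3 -m creep '{"slide":[[0,0,0]],"twist":[3]}'>/dev/null &&
python3 c.py .3 && python3 -m creep '{"slide":[[0,0,0]],"twist":[3]}'>/dev/null &&
python3 c.py .3 && python3 -m creep '{"slide":[[0,0,0]],"twist":[3]}'>/dev/null &&
python3 c.py .3 && python3 -m creep '{"slide":[[0,0,0]],"twist":[3]}'>/dev/null &&
python3 c.py .3 && python3 -m creep '{"slide":[[0,0,0]],"twist":[3]}'>/dev/null &&
python3 c.py .3 && python3 -m creep '{"slide":[[0,0,0]],"twist":[3]}'>/dev/null &&
python3 c.py .3 && python3 -m creep '{"slide":[[0,0,0]],"twist":[3]}'>/dev/null &&
python3 c.py .3 && python3 -m creep '{"slide":[[0,0,0]],"twist":[3]}'>/dev/null
python3 plan.py
```

```text
0.06 0.11 0.25 0.16 0.14 0.16 0.24 0.53 t 20.12 p [0.5124 0.2112 0.0908] yaw 131.1 toolz [-0.001 -0.002 -1.   ] q7 22.8 F [ -8.  -10.2  12.1] M [-2.3   1.61  0.53] w 0.085 g 79.81597501820033
```

```bash

python3 -m creep '{"slide":[[0,0,0],[0,0,0]],"twist":[0,0]}'>/dev/null; 
python3 c.py .72 && python3 -m creep '{"slide":[[0,0,0],[0,0,0]],"twist":[1,0]}'>/dev/null &&
python3 c.py .72 && python3 -m creep '{"slide":[[0,0,0],[0,0,0]],"twist":[1,0]}'>/dev/null &&
python3 c.py .72 && python3 -m creep '{"slide":[[0,0,0],[0,0,0]],"twist":[1,0]}'>/dev/null &&
python3 c.py .72 && python3 -m creep '{"slide":[[0,0,0],[0,0,0]],"twist":[1,0]}'>/dev/null
python3 plan.py
```

```text
0.42 0.64 0.76 t 20.88 p [0.5123 0.2111 0.0908] yaw 129.2 toolz [-0.001 -0.002 -1.   ] q7 21.0 F [ -7.6 -10.2  11.9] M [-2.32  1.55  0.76] w 0.088 g 80.17951713144839
```

```bash
python3 -m creep '{"slide":[[0,0,0],[0,0,0],[0,0,-0.03],[0,0,-0.03],[0,0,0]],"twist":[0,0,0,0,0]}' 45 >/dev/null;python3 plan.py 3 135.8 .15
```

```text
t 21.5 p [0.5138 0.2144 0.1519] yaw 129.3 toolz [ 0.004  0.003 -1.   ] q7 19.0 F [-0.4  0.9 -0. ] M [0.02 0.02 0.02] w 0.449 g 0.0
slide(tool) mm [-215.3    0.7    2. ] twist -6.5 or 173.5
```

```bash
python3 -m creep '{"slide":[[-0.043,0,0],[-0.043,0,0],[-0.043,0,0],[-0.043,0,0],[-0.044,0.001,0],[0,0,0],[0,0,0]],"twist":[0,0,0,0,0,-6.5,0]}' >/dev/null; python3 plan.py 3 135.8 .088
```

```text
t 22.38 p [0.6498 0.0468 0.1485] yaw 135.7 toolz [-0.001  0.    -1.   ] q7 49.0 F [0.8 0.5 0.1] M [0.03 0.01 0.03] w 0.453 g 0.0
slide(tool) mm [ 0.3  1.7 60.5] twist -0.1 or 179.9
```

```bash
python3 -m creep '{"slide":[[0,0.002,0.03],[0,0,0.03],[0,0,0]],"twist":[0,0,0]}' >/dev/null; python3 plan.py
python3 -m creep '{"slide":[[0,0,0],[0,0,0],[0,0,0],[0,0,0]],"twist":[0,0,0,0]}' 0 80 >/dev/null; python3 plan.py
python3 -m creep '{"slide":[[0,0,0],[0,0,0],[0,0,0],[0,0,0]],"twist":[5,8,7,0]}'>/dev/null; python3 plan.py
python3 c.py .3 && python3 -m creep '{"slide":[[0,0,0]],"twist":[3]}'>/dev/null &&
python3 c.py .3 && python3 -m creep '{"slide":[[0,0,0]],"twist":[3]}'>/dev/null &&
python3 c.py .3 && python3 -m creep '{"slide":[[0,0,0]],"twist":[3]}'>/dev/null &&
python3 c.py .3 && python3 -m creep '{"slide":[[0,0,0]],"twist":[3]}'>/dev/null &&
python3 c.py .3 && python3 -m creep '{"slide":[[0,0,0]],"twist":[3]}'>/dev/null &&
python3 c.py .3 && python3 -m creep '{"slide":[[0,0,0]],"twist":[3]}'>/dev/null &&
python3 c.py .3 && python3 -m creep '{"slide":[[0,0,0]],"twist":[3]}'>/dev/null &&
python3 c.py .3 && python3 -m creep '{"slide":[[0,0,0]],"twist":[3]}'>/dev/null &&
python3 c.py .3 && python3 -m creep '{"slide":[[0,0,0]],"twist":[3]}'>/dev/null &&
python3 c.py .3 && python3 -m creep '{"slide":[[0,0,0]],"twist":[3]}'>/dev/null &&
python3 c.py .3 && python3 -m creep '{"slide":[[0,0,0]],"twist":[3]}'>/dev/null &&
python3 c.py .3 && python3 -m creep '{"slide":[[0,0,0]],"twist":[3]}'>/dev/null &&
python3 c.py .3 && python3 -m creep '{"slide":[[0,0,0]],"twist":[3]}'>/dev/null &&
python3 c.py .3 && python3 -m creep '{"slide":[[0,0,0]],"twist":[3]}'>/dev/null
python3 plan.py
python3 -m creep '{"slide":[[0,0,0],[0,0,0]],"twist":[0,0]}'>/dev/null; python3 c.py .7
```

```text
t 22.75 p [0.6495 0.0494 0.087 ] yaw 135.8 toolz [-0.004 -0.    -1.   ] q7 50.1 F [-0.1  0.7 -0.3] M [ 0.01 -0.03 -0.01] w 0.451 g 0.0
t 23.25 p [0.6504 0.0468 0.091 ] yaw 135.7 toolz [-0.002 -0.001 -1.   ] q7 50.2 F [-11.8  -3.6   9.5] M [-0.87  2.33  0.08] w 0.082 g 79.16870380053297
t 23.75 p [0.6502 0.0466 0.091 ] yaw 115.6 toolz [-0.002 -0.001 -1.   ] q7 32.0 F [-12.4  -4.2  10.6] M [-1.02  2.65  0.  ] w 0.086 g 79.33171871351078
0.00 0.15 0.14 0.14 0.21 0.14 0.17 0.20 0.15 0.18 0.11 0.19 0.35 t 25.25 p [0.6498 0.0464 0.091 ] yaw 79.6 toolz [-0.003 -0.001 -1.   ] q7 -0.3 F [-13.7  -6.   11.3] M [-1.23  3.15  0.35] w 0.084 g 79.66854584170505
0.38
```

```bash

python3 c.py .7 && python3 -m creep '{"slide":[[0,0,0],[0,0,0]],"twist":[1,0]}'>/dev/null &&
python3 c.py .7 && python3 -m creep '{"slide":[[0,0,0],[0,0,0]],"twist":[1,0]}'>/dev/null &&
python3 c.py .7 && python3 -m creep '{"slide":[[0,0,0],[0,0,0]],"twist":[1,0]}'>/dev/null &&
python3 c.py .7 && python3 -m creep '{"slide":[[0,0,0],[0,0,0]],"twist":[1,0]}'>/dev/null &&
python3 c.py .7 && python3 -m creep '{"slide":[[0,0,0],[0,0,0]],"twist":[1,0]}'>/dev/null
python3 plan.py
```

```text
0.38 0.50 0.62 0.71 t 26.25 p [0.6498 0.0464 0.091 ] yaw 76.7 toolz [-0.003 -0.001 -1.   ] q7 -2.9 F [-14.   -5.9  12. ] M [-1.23  3.12  0.71] w 0.084 g 80.0517051922725
```

```bash
python3 -m creep '{"slide":[[0,0,0],[0,0,0],[0,0,-0.03],[0,0,-0.03],[0,0,0]],"twist":[0,0,0,0,0]}' 45 >/dev/null;python3 plan.py 2 76.2 .15
```

```text
t 26.88 p [0.6531 0.0486 0.1523] yaw 76.8 toolz [ 0.005  0.001 -1.   ] q7 -4.6 F [-0.4  0.4 -0. ] M [-0.   -0.    0.02] w 0.445 g 0.0
slide(tool) mm [ -43.2 -116.     1.7] twist 0.6 or -179.4
```

```bash
python3 -m creep '{"slide":[[-0.014,-0.039,0],[-0.014,-0.039,0],[-0.015,-0.038,0],[0,0,0],[0,0,0]],"twist":[0,0,0.5,0,0]}' >/dev/null; python3 plan.py 2 76.2 .088
```

```text
t 27.5 p [0.5291 0.0337 0.1495] yaw 76.4 toolz [ 0.001  0.001 -1.   ] q7 -10.8 F [ 0.5  0.1 -0.4] M [-0.08  0.02 -0.01] w 0.450 g 0.0
slide(tool) mm [-0.4  1.3 61.5] twist 0.2 or -179.8
```

```bash
python3 -m creep '{"slide":[[0,0.001,0.03],[0,0,0.031],[0,0,0]],"twist":[0,0,0]}' >/dev/null; python3 plan.py
python3 -m creep '{"slide":[[0,0,0],[0,0,0],[0,0,0],[0,0,0]],"twist":[0,0,0,0]}' 0 80 >/dev/null; python3 plan.py
python3 -m creep '{"slide":[[0,0,0],[0,0,0],[0,0,0],[0,0,0]],"twist":[5,8,7,0]}'>/dev/null; python3 plan.py
python3 c.py .3 && python3 -m creep '{"slide":[[0,0,0]],"twist":[3]}'>/dev/null &&
python3 c.py .3 && python3 -m creep '{"slide":[[0,0,0]],"twist":[3]}'>/dev/null &&
python3 c.py .3 && python3 -m creep '{"slide":[[0,0,0]],"twist":[3]}'>/dev/null &&
python3 c.py .3 && python3 -m creep '{"slide":[[0,0,0]],"twist":[3]}'>/dev/null &&
python3 c.py .3 && python3 -m creep '{"slide":[[0,0,0]],"twist":[3]}'>/dev/null &&
python3 c.py .3 && python3 -m creep '{"slide":[[0,0,0]],"twist":[3]}'>/dev/null &&
python3 c.py .3 && python3 -m creep '{"slide":[[0,0,0]],"twist":[3]}'>/dev/null &&
python3 c.py .3 && python3 -m creep '{"slide":[[0,0,0]],"twist":[3]}'>/dev/null &&
python3 c.py .3 && python3 -m creep '{"slide":[[0,0,0]],"twist":[3]}'>/dev/null &&
python3 c.py .3 && python3 -m creep '{"slide":[[0,0,0]],"twist":[3]}'>/dev/null &&
python3 c.py .3 && python3 -m creep '{"slide":[[0,0,0]],"twist":[3]}'>/dev/null &&
python3 c.py .3 && python3 -m creep '{"slide":[[0,0,0]],"twist":[3]}'>/dev/null &&
python3 c.py .3 && python3 -m creep '{"slide":[[0,0,0]],"twist":[3]}'>/dev/null &&
python3 c.py .3 && python3 -m creep '{"slide":[[0,0,0]],"twist":[3]}'>/dev/null
python3 plan.py
python3 -m creep '{"slide":[[0,0,0],[0,0,0]],"twist":[0,0]}'>/dev/null; python3 c.py .7
```

```text
t 27.88 p [0.529  0.0324 0.0866] yaw 76.3 toolz [-0.003 -0.002 -1.   ] q7 -6.8 F [-0.5 -0.7  0.2] M [ 0.06  0.   -0.02] w 0.451 g 0.0
t 28.38 p [0.5301 0.0328 0.0897] yaw 76.3 toolz [ 0.001  0.001 -1.   ] q7 -6.8 F [-3.4 -0.   5.5] M [-0.08  0.75 -0.02] w 0.084 g 78.3334098465275
t 28.88 p [0.5298 0.033  0.0897] yaw 56.2 toolz [ 0.     0.001 -1.   ] q7 -24.9 F [-5.2  0.8  9.5] M [-0.07  1.26 -0.06] w 0.081 g 78.77587763563497
-0.06 0.13 0.18 0.13 0.13 0.17 0.19 0.16 0.18 0.14 0.16 0.19 0.19 0.16 t 30.62 p [0.5294 0.0335 0.0896] yaw 14.3 toolz [-0.001  0.002 -1.   ] q7 -61.1 F [-8.9  2.  12. ] M [0.26 1.89 0.38] w 0.090 g 79.26596912671812
0.33
```

```bash

python3 c.py .7 && python3 -m creep '{"slide":[[0,0,0],[0,0,0]],"twist":[1,0]}'>/dev/null &&
python3 c.py .7 && python3 -m creep '{"slide":[[0,0,0],[0,0,0]],"twist":[1,0]}'>/dev/null &&
python3 c.py .7 && python3 -m creep '{"slide":[[0,0,0],[0,0,0]],"twist":[1,0]}'>/dev/null &&
python3 c.py .7 && python3 -m creep '{"slide":[[0,0,0],[0,0,0]],"twist":[1,0]}'>/dev/null &&
python3 c.py .7 && python3 -m creep '{"slide":[[0,0,0],[0,0,0]],"twist":[1,0]}'>/dev/null
python3 plan.py
```

```text
0.33 0.47 0.66 0.74 t 31.62 p [0.5293 0.0335 0.0896] yaw 11.4 toolz [-0.001  0.002 -1.   ] q7 -63.5 F [-8.3  1.9 13.2] M [0.22 1.92 0.74] w 0.082 g 79.57464635577708
```

```bash
python3 -m creep '{"slide":[[0,0,0],[0,0,0],[0,0,-0.03],[0,0,-0.03],[0,0,0]],"twist":[0,0,0,0,0]}' 45 >/dev/null;python3 plan.py 4 28.9 .15
```

```text
t 32.25 p [0.531  0.0328 0.1503] yaw 11.3 toolz [ 0.004  0.001 -1.   ] q7 -67.1 F [-0.   1.4 -0.8] M [-0.03  0.03 -0.02] w 0.454 g 0.0
slide(tool) mm [ 135.  -170.3    0.9] twist -17.6 or 162.4
```

```bash
python3 -m creep '{"slide":[[0.027,-0.034,0],[0.027,-0.034,0],[0.027,-0.034,0],[0.027,-0.034,0],[0.027,-0.034,0],[0,0,0],[0,0,0],[0,0,0]],"twist":[0,0,0,0,0,-9,-8.5,0]}' >/dev/null; python3 plan.py 4 28.9 .088
```

```text
t 33.25 p [0.6285 0.2258 0.1477] yaw 28.7 toolz [-0.001  0.    -1.   ] q7 -63.7 F [0.5 0.3 0.2] M [-0.02 -0.03 -0.02] w 0.451 g 0.0
slide(tool) mm [ 1.5  0.4 59.7] twist -0.2 or 179.8
```

```bash
python3 -m creep '{"slide":[[0.001,0,0.029],[0,0,0.03],[0,0,0]],"twist":[0,0,0]}' >/dev/null; python3 plan.py
python3 -m creep '{"slide":[[0,0,0],[0,0,0],[0,0,0],[0,0,0]],"twist":[0,0,0,0]}' 0 80 >/dev/null; python3 plan.py
python3 -m creep '{"slide":[[0,0,0],[0,0,0],[0,0,0],[0,0,0]],"twist":[5,8,7,0]}'>/dev/null; python3 plan.py
python3 c.py .3 && python3 -m creep '{"slide":[[0,0,0]],"twist":[3]}'>/dev/null &&
python3 c.py .3 && python3 -m creep '{"slide":[[0,0,0]],"twist":[3]}'>/dev/null &&
python3 c.py .3 && python3 -m creep '{"slide":[[0,0,0]],"twist":[3]}'>/dev/null &&
python3 c.py .3 && python3 -m creep '{"slide":[[0,0,0]],"twist":[3]}'>/dev/null &&
python3 c.py .3 && python3 -m creep '{"slide":[[0,0,0]],"twist":[3]}'>/dev/null &&
python3 c.py .3 && python3 -m creep '{"slide":[[0,0,0]],"twist":[3]}'>/dev/null &&
python3 c.py .3 && python3 -m creep '{"slide":[[0,0,0]],"twist":[3]}'>/dev/null &&
python3 c.py .3 && python3 -m creep '{"slide":[[0,0,0]],"twist":[3]}'>/dev/null &&
python3 c.py .3 && python3 -m creep '{"slide":[[0,0,0]],"twist":[3]}'>/dev/null &&
python3 c.py .3 && python3 -m creep '{"slide":[[0,0,0]],"twist":[3]}'>/dev/null &&
python3 c.py .3 && python3 -m creep '{"slide":[[0,0,0]],"twist":[3]}'>/dev/null &&
python3 c.py .3 && python3 -m creep '{"slide":[[0,0,0]],"twist":[3]}'>/dev/null &&
python3 c.py .3 && python3 -m creep '{"slide":[[0,0,0]],"twist":[3]}'>/dev/null &&
python3 c.py .3 && python3 -m creep '{"slide":[[0,0,0]],"twist":[3]}'>/dev/null
python3 plan.py
python3 -m creep '{"slide":[[0,0,0],[0,0,0]],"twist":[0,0]}'>/dev/null; python3 c.py .7
```

```text
t 33.62 p [0.628  0.2261 0.0869] yaw 28.6 toolz [-0.004 -0.001 -1.   ] q7 -62.2 F [-1.   0.2  1. ] M [-0.06  0.    0.01] w 0.451 g 0.0
t 34.12 p [0.6303 0.2265 0.0909] yaw 28.8 toolz [ 0.002  0.001 -1.   ] q7 -62.0 F [-1.2 -0.9  7.7] M [-0.13  0.34 -0.01] w 0.080 g 79.14135852595791
t 34.62 p [0.6304 0.2262 0.0909] yaw 8.7 toolz [ 0.002  0.    -1.   ] q7 -79.9 F [-0.9 -1.9  8. ] M [-0.33  0.32 -0.03] w 0.082 g 79.1104061063379
-0.03 0.16 0.06 0.12 0.17 0.16 0.12 0.24 0.65 t 35.62 p [0.6304 0.2259 0.091 ] yaw -15.3 toolz [ 0.002  0.    -1.   ] q7 -101.3 F [-1.2 -2.   7.3] M [-0.6   0.27  0.65] w 0.083 g 79.35182388304383
0.62
```

```bash

python3 -m creep '{"slide":[[0,0,0],[0,0,0]],"twist":[1,0]}'>/dev/null; python3 plan.py
python3 -m creep '{"slide":[[0,0,0],[0,0,0],[0,0,-0.04],[0,0,-0.04],[0,0,0],[0,0,0],[0,0,0]],"twist":[0,0,0,0,0,0,0]}' 45 >/dev/null;python3 plan.py
python3 - <<'E'
from h import *
q,d=manip.camera("scene"); X=cloud("scene",d);z=X[...,2]
m=np.zeros(d.shape,bool);m[180:290,270:400]=1;m&=(z>.09)&(z<.125)
k,l,s,ce=cv2.connectedComponentsWithStats(m.astype(np.uint8))
for i in range(1,k):
    if s[i,4]<20:continue
    Q=X[l==i];w,V=np.linalg.eigh(np.cov(Q[:,:2].T));print(s[i,4],Q.mean(0).round(4),np.degrees(np.arctan2(V[1,1],V[0,1])).round(1),np.sqrt(w).round(4))
cv2.imwrite("pics/end.png",q)
E
```

```text
t 36.12 p [0.6303 0.2259 0.0909] yaw -16.2 toolz [ 0.002 -0.    -1.   ] q7 -102.1 F [-1.1 -3.4  6.9] M [-0.6   0.24  0.71] w 0.081 g 79.4793795174337
t 37.0 p [0.6289 0.2265 0.1681] yaw -16.2 toolz [-0.002 -0.    -1.   ] q7 -104.3 F [-0.1 -0.5 -0.5] M [0.01 0.   0.02] w 0.451 g 0.0
66 [0.5329 0.0355 0.1047] -163.3 [0.0029 0.0133]
79 [0.6528 0.0476 0.1044] 81.2 [0.0026 0.0129]
56 [0.5077 0.2198 0.1023] 144.7 [0.0021 0.0076]
79 [0.6341 0.2269 0.1043] 168.8 [0.0026 0.0111]
```

View pics/end.png

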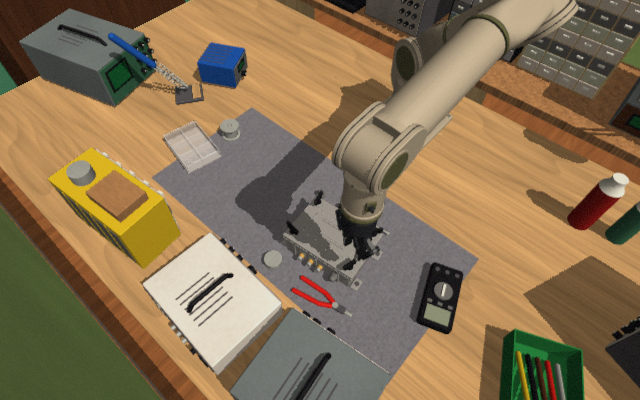

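The picture shows the gripper clear above the far left screw at about (355,235), and the cutters, reel, meter and tray unmoved. The blade angles of screws 2, 3 and 4 match the release angles plus spring-back. Screw 1 is partly hidden in this view, so its angle couldn't be read.

```bash
python3 -c "
from workcell import manip
print(manip.hand_in())"
```

```text
the job is handed in; nothing more can be done
None
```

All four wing screws were turned crosswise (1-3-2-4), about 61° each on the first round, then to their stops at 0.71–0.76 N m. They were then released and the job was handed in after 37 s; screw 1's final angle was partly hidden from the camera and not confirmed by image.

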